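# Feed a bar blank under the punch guard with the push stick

### The job

Take the wooden push stick and use it to push the steel bar along the bed, through the low guarded opening of the hand punch and under its roller, until the bar is pressed firmly home on the sprung stop pin of the back gauge: about 6 to 9 N on the pin over the bar's running drag, and never over 12 N. Then draw the stick back out of the guard and leave it lying flat, with the bar still home, pressing on the pin. Never touch the bar with the gripper, and leave the hammer, wrench and tin alone.

Things in the scene. Friction and masses are not known exactly. Their poses are not given: they have to be found in the camera images.
- mouth (a point): Entry of the guarded opening of the green hand punch fixed to the bench: centre of the opening in the plane of the guard's front, on the bed's top face (10 mm above the bench). x axis: feed direction, into the opening; y: left of it; z up. Opening 44 mm wide, 22 mm high over the bed, tunnel 130 mm long, side walls 24 mm thick, guard roof 34 mm above the bed.
- infeed (a point): Point on the bed's top face 110 mm before the mouth, same axes. The bed is a flat steel plate 100 mm wide from 240 mm before the mouth to 250 mm past it. A fence 14 mm high runs before the mouth on the right (-y), its face in line with the tunnel's right wall (y = -22 mm). A slanted lead-in 14 mm high stands 36 mm before the left wall.
- roller_place (a point): Point on the bed 90 mm past the mouth, under the axis of a freely turning sprung roller, 50 mm in diameter, that hangs 6 mm over the bed. The bar must lift it 2 mm: the push rises by some newtons there, and from then on the bar drags more (about 4 to 12 N in all), which keeps it where it is left. The roller's two posts reach 76 mm above the bed.
- gauge: Back gauge behind the tunnel: aluminium block 80 mm wide, 24 mm thick along the feed, 28 mm high, black knob on top. Origin: centre of its front face, at the bed's top; x axis along the feed. It stands 172 to 190 mm past the mouth. A steel stop pin (10 mm thick, stiffly sprung, 5 N/mm, 3.5 mm travel) sticks out of this face towards the mouth, by 4 to 24 mm: the bar seats on the pin's tip.
- bar_center (a point): Centre of the steel bar blank, 120 x 40 x 8 mm, about 0.3 kg, lying loose on the bed before the opening. x axis along its length, towards the opening; z up.
- bar_front (a point): Middle of the bar's front end face (towards the opening), 4 mm above its underside.
- bar_tail (a point): Middle of the bar's rear end face (the one that the stick pushes), 4 mm above its underside.
- stick_grip (a point): Centre of the upright grip of the wooden push stick (0.14 kg), lying flat on the bench. Grip: 50 mm long (x), 20 mm thick (y), from 12 to 58 mm above the stick's underside; this point is 35 mm above the underside. It stands on a flat blade 12 mm high and 30 mm wide, which runs from 150 mm ahead (+x) of the grip's centre to 40 mm behind it. x axis along the blade to its nose, z up.
- stick_nose (a point): Middle of the blade's flat front end (the nose that pushes), 6 mm above the stick's underside.
- stick: The push stick as a whole; origin on its underside, 35 mm below the grip's centre. Same axes.
- bar: The bar blank as a whole; origin at the centre of its underside. Same axes as its centre point.
- hammer: Bystander: hammer lying on the bench. Leave alone.
- wrench: Bystander: wrench lying on the bench beyond the machine. Leave alone.
- tin: Bystander: plain grey tin, 66 mm diameter, 85 mm tall, standing on the bench. Leave alone.
Not all that is in view belongs to the job. Leave any blue or turquoise look-alike of the stick alone.

How it is judged (in metres and radians):
On the way, in this order (a step that is already met when the one before it is completed fails the run):
1. The stick pushes the bar's front end at least 20 mm into the guarded opening (x of bar_front in the frame of mouth above 0.02 m and contact force between stick and bar above 0.3 N), for 0.05 s.
2. The stick presses the bar firmly on the back gauge's stop pin (over 4 N for 0.2 s) (contact force between bar and gauge above 4 N and contact force between stick and bar above 3 N), for 0.2 s.
At the end, for the whole second after the job is handed in: The bar lies flat and straight (within 4 degrees) in the opening, still pressing on the back gauge's stop pin (over 0.5 N), its tail at least 20 mm inside the guard; the push stick is wholly out of the opening, lying flat on the bed or bench, at rest (contact force between bar and gauge above 0.5 N and x of bar_tail in the frame of mouth above 0.02 m and z of bar_center in the frame of mouth below 0.008 m and angle between the x axis of bar and the x axis of mouth, either way round below 0.07 rad and x of stick_nose in the frame of mouth below 0 m and angle between stick's own z axis and vertical below 0.15 rad and height (world z) of stick below 0.02 m and linear speed of stick below 0.02 m/s and linear speed of bar below 0.01 m/s); the robot touches nothing.
It fails at once if The bar is forced on the back gauge or its pin with over 12 N (contact force between bar and gauge above 12 N).
It fails at once if The gripper touches the bar (contact force between any of the fingers, the arm and bar above 0.5 N).
It fails at once if The hammer is moved (distance of hammer from where it was at the start of the episode above 0.02 m).
It fails at once if The wrench is moved (distance of wrench from where it was at the start of the episode above 0.02 m).
It fails at once if The tin is moved (distance of tin from where it was at the start of the episode above 0.02 m).
It also fails if it takes over 69 s, if anything falls off the work surface, if the arm or the gripper's body presses on something with over 40 N, if the wrist force passes 120 N, or if a joint passes its speed limit or range.

### The arm

A 6-joint arm with a two-finger parallel gripper is mounted at the origin on the work surface. World frame = base frame: x ahead of the robot, y to its left, z up, the work surface at z = 0. Lengths are in mm, angles in rad, forces in N, time in s.
With the tool pointing down it reaches from about 275 to 875 mm from the base axis. Payload 12.5 kg.
Tool frame: the origin (TCP) lies between the finger pads; the fingertips stand 25 mm ahead of it and the grasp point (between the pads) lies 6 mm ahead of it (r.tips_ahead is the z of the fingertips in the tool frame, in mm); z points along the fingers, y is the direction in which the jaws open and shut (so a half turn about z gives the same grasp; the last joint's range is limited). The gripper opens to 85 mm and grips with 20 to 120 N. Pads are 22 mm wide; open, the fingers measure 114 mm over their backs; the gripper's body (76 mm by 85 mm) begins 54 mm behind the grasp point. The pads swing forward as they close: fully open they stand 13 mm farther back than shut.
Start: joints at [-1.375, 0.351, 1.652, -0, 1.139, -0.085], TCP at [152.438, -528.438, 222.59] pointing down, gripper open.
Joint ranges: [-2.75, 2.75], [-0.79, 2.1], [0.01, 2.65], [-1.57, 4.71], [0.07, 3.14], [-2.87, 2.87]. Speed limits (rad/s): [2.22, 2.22, 2.79, 3.14, 3.14, 3.14].

### API

Orientations are given as [roll, pitch, yaw] about the fixed x, y, z axes, in that order (R = Rz(yaw) Ry(pitch) Rx(roll)).
In Python, from rig import status, cams, r gives the robot as it stands.
- The arm moves only by the shell command python3 -m handwheel 'ROWS' [FORCE]. ROWS is JSON, a list of rows, each an object of numbers: "wx", "wy", "wz": the turn, a rotation vector about the tool's x, y, z normalised to -1 to 1, where 1 is 0.1 rad; "dx", "dy", "dz": the shift along the tool's x, y, z normalised to -1 to 1, where 1 is 40 mm; "grip": the finger opening in mm, from 0 to 85.4. A call has exactly 10 rows; each row shifts and turns the commanded pose from where the row before left it, along the tool's axes as they then stand; what a row does not reach is not made up. A row lasts 1/8 s, in which the tool goes at most 62.5 mm and 10.7 degrees, less where a joint would pass 70% of its speed; a pose out of reach is approached as far as the arm can. A call with a number of a shift or a turn outside -1 to 1 is refused whole. A call with a gripper value outside its range is refused whole. The fingers move at their own pace and stop on an object; FORCE is the grip in N (left out, the last holds). Time passes only in rows, so rows that do not move let the fingers close, or fill a call up. It gives the time, the measured TCP pose, the force and the opening at its end, in the units of the state.
- status.read_state(): the state, without advancing time (a new reading comes with each control period).
- cams.get_image(name): name is "side" or "top"; returns a dict with "color" (480x640x3 uint8, red, green, blue), "depth" (480x640 float32, mm along the optical axis (not along the pixel's ray), 0 where there is no reading), "K" (3x3 intrinsics, pixels), "pose" (4x4, takes a point from camera to world coordinates). Camera axes: x right, y up, looking along -z (the intrinsics and any distortion apply to the point x, -y, -z); pixel columns grow to the right and rows downward; lengths in mm; the calibration is good to about 2 mm. A picture is of the moment at which its call begins.
- r.job_done(): hands the job in, once; it reports no verdict.
The state is a dict: "clock": time; "joint_positions": joint angles; "dq": joint speeds; "effort": joint torques, N m; "position": TCP position; "orientation": TCP orientation; "ft_force": force on the tool from outside, world axes, zero at the start; "wrist_torque": the same for the moment, N m; "grip_width": opening from 0.0 (shut) to 1.0 (fully open).
Only numpy, scipy, OpenCV 4.12 (cv2) and the standard library are available. Lean on these libraries where they do the work, as an engineer would, in place of code of your own. Each camera call takes 0.05 s, during which the arm holds its last target. There are 200 camera calls.

## Working session

There is one attempt and no reset: what is moved stays moved. The work goes in short steps, Python scripts to look and compute and a shell command to move; the robot and the scene stay as the last step left them, time stands still between calls to the robot, and variables do not carry over. Pictures are saved under pics/ and viewed, about 8 in all and at most 12, crops included, and the job is handed in when it is done.

```bash
mkdir -p pics; ls; python3 - <<'E'
from rig import status,cams,r
import cv2,numpy as np
for n in("side","top"):
    g=cams.get_image(n); cv2.imwrite(f"pics/{n}0.png",g["color"][:,:,::-1]); np.savez(f"{n}0.npz",**g)
    print(n,g["K"].round(1).tolist(),g["pose"].round(3).tolist())
print(status.read_state())
E
```

```text
pics
side [[485.0, 0.0, 320.2], [0.0, 485.0, 232.4], [0.0, 0.0, 1.0]] [[-0.99, 0.071, -0.125, 376.431], [-0.143, -0.49, 0.86, 1069.324], [-0.0, 0.869, 0.495, 746.129], [0.0, 0.0, 0.0, 1.0]]
top [[545.9, 0.0, 320.8], [0.0, 545.9, 236.6], [0.0, 0.0, 1.0]] [[0.01, 0.997, -0.079, 402.138], [-1.0, 0.011, 0.017, -120.789], [0.018, 0.079, 0.997, 1633.654], [0.0, 0.0, 0.0, 1.0]]
{'clock': 0.1, 'joint_positions': array([-1.37458539e+00,  3.51174996e-01,  1.65234810e+00,  5.77850372e-07,
        1.13908196e+00, -8.46242110e-02]), 'dq': array([ 3.42278786e-05,  8.58299740e-04, -8.50433613e-04, -2.19048755e-03,
       -1.24087136e-03,  2.82154433e-04]), 'effort': array([-3.14498993e-04, -5.06835544e+01, -2.91876590e+01, -7.04800800e-05,
        2.68898504e-03,  2.06883743e-05]), 'position': array([ 152.39095465, -528.15832813,  222.12084719]), 'orientation': array([-3.14058392e+00, -8.60943314e-05,  2.80834866e-01]), 'ft_force': array([-0.13948161,  0.95483991,  1.04933252]), 'wrist_torque': array([-0.029505  , -0.03987834, -0.00598739]), 'grip_width': 1.0024574217105693}
```

View pics/top0.png

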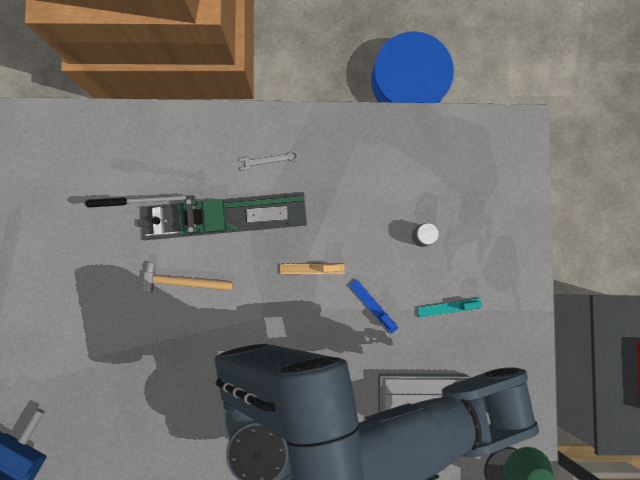

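View pics/side0.png

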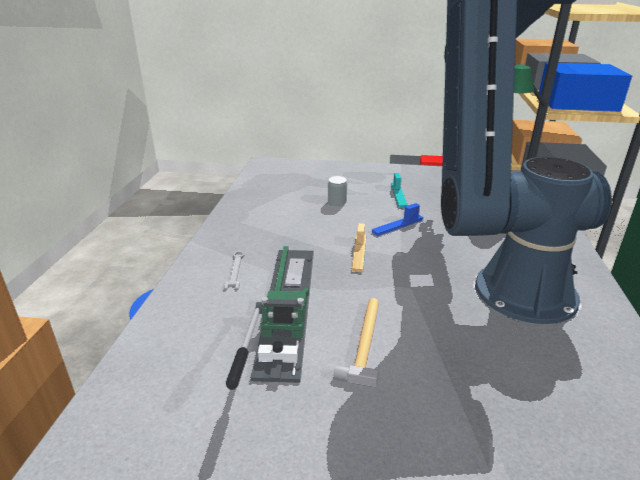

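The top view shows the punch at (140–305, 195–240), feeding to image left (+y). The bar is at about (267,214). The wooden stick is at (280–345, 268), with its nose to the left and its grip near (330,267). The tin is at (427,233).

```bash
cat > h.py <<'E'
import numpy as np,cv2
def ray(g,u,v,z):
    K=g["K"];T=g["pose"];d=np.array([(u-K[0,2])/K[0,0],-(v-K[1,2])/K[1,1],-1.])
    d=T[:3,:3]@d;o=T[:3,3];return o+d*(z-o[2])/d[2]
def cloud(g):
    K=g["K"];T=g["pose"];v,u=np.mgrid[:480,:640];D=g["depth"]
    P=np.stack([(u-K[0,2])/K[0,0]*D,-(v-K[1,2])/K[1,1]*D,-D],-1);return P@T[:3,:3].T+T[:3,3]
def rect(g,mask,z):
    "min-area rectangle of largest blob, cast to plane z: centre, corners"
    c=max(cv2.findContours(mask.astype(np.uint8),0,2)[0],key=cv2.contourArea)
    P=np.array([ray(g,*p,z)[:2] for p in c[:,0].astype(float)],np.float32)
    R=cv2.minAreaRect(P);return R,P
E
python3 - <<'E'
import numpy as np,cv2
from h import *
g=dict(np.load("top0.npz"));C=g["color"];H=cv2.cvtColor(C,cv2.COLOR_RGB2HSV);P=cloud(g)
def box(u0,u1,v0,v1):
    m=np.zeros((480,640),bool);m[v0:v1,u0:u1]=1;return m
h,s,v=H[...,0],H[...,1],H[...,2]
w=(h>8)&(h<28)&(s>70)&box(265,360,255,285)
R,_=rect(g,w,12);print("stick z12",R)
ws=w&(P[...,2]>40);print("grip top px",ws.sum(),[ray(g,u,vv,58)[:2].round(1).tolist() for u,vv in [np.argwhere(ws)[:,::-1].mean(0)]] if ws.any() else 0, P[w][:,2].min(),P[w][:,2].max())
b=(v>110)&(s<40)&box(240,295,203,225)
R,_=rect(g,b,18);print("bar z18",R)
print("tin",P[225:240,420:435].reshape(-1,3).mean(0))
# bed dark plate + green fence
gr=(h>50)&(h<90)&(s>80)&box(130,310,185,245)
f=gr&box(235,310,185,245);q=np.argwhere(f&(np.arange(480)[:,None]<207))[:,::-1]
X=np.array([ray(g,*p,24)[:2] for p in q.astype(float)]);R=cv2.minAreaRect(X.astype(np.float32));print("fence z24",R)
vx,vy,x0,y0=cv2.fitLine(X.astype(np.float32),2,0,.01,.01).ravel();print("fence dir deg",np.degrees(np.arctan2(vy,vx)))
# guard roof
G=gr&(P[...,2]>36)&(P[...,2]<52)&box(195,235,190,240);R,_=rect(g,G,44);print("roof z44",R,cv2.boxPoints(R).round(1).tolist())
a=cv2.resize(C[180:290,70:360],None,fx=2.7,fy=2.7,interpolation=cv2.INTER_CUBIC);cv2.imwrite("pics/c.png",a[:,:,::-1])
E
```

```text
stick z12 ((435.8172607421875, -121.73045349121094), (26.68069076538086, 186.9283905029297), 0.5842472910881042)
grip top px 124 [[436.8, -175.6]] -0.7067216198809092 1633.653852869243
bar z18 ((597.1201171875, 13.554695129394531), (39.28506851196289, 120.86518096923828), 4.832403182983398)
tin [ 542.06413053 -450.95227276   82.81510996]
fence z24 ((633.9375, 6.55023193359375), (14.372814178466797, 203.3144073486328), 5.973758220672607)
fence dir deg -83.91839
roof z44 ((587.7107543945312, 168.2443084716797), (90.9122314453125, 61.03145980834961), 5.547957897186279) [[539.5, 194.1999969482422], [545.4000244140625, 133.5], [635.9000244140625, 142.3000030517578], [630.0, 203.0]]
```

View pics/c.png

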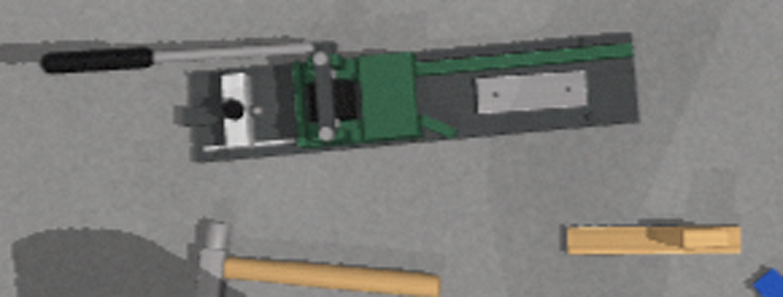

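Checks agree: the guard is 91 mm wide, the bar 121×39 and the stick 187×27, all matching the given sizes. In world coordinates:
- **Mouth:** about (590.6, 137.9), yaw about 95.7°.
- **Bar centre:** (597, 13.6).
- **Stick grip:** about (436.5, -176.5), yaw 90.6°.

I'll move over the stick now.

```bash
python3 -m handwheel '[{"dx":0.92,"dy":-0.65,"grip":85},{"dx":0.92,"dy":-0.65},{"dx":0.92,"dy":-0.65},{"dx":0.92,"dy":-0.65},{"dx":0.92,"dy":-0.65},{"dx":0.92,"dy":-0.65},{"dx":0.92,"dy":-0.65},{"dx":0.92,"dy":-0.65},{"dx":0.92,"dy":-0.65},{"dx":0.92,"dy":-0.65}]' 40
python3 -m handwheel '[{"wz":-1},{"wz":-1},{"wz":-1},{"wz":-1},{"wz":-1},{"wz":-1},{"wz":-1},{"wz":-1},{"wz":-1},{"wz":-1}]'
python3 -m handwheel '[{"wz":-1},{"wz":-1},{"wz":-1},{"dz":0.7},{"dz":0.7},{},{},{},{},{}]'
```

```text
invalid input at $[0]: expected keys wx, wy, wz, dx, dy, dz, grip
invalid input at $[0]: expected keys wx, wy, wz, dx, dy, dz, grip
invalid input at $[0]: expected keys wx, wy, wz, dx, dy, dz, grip
```

```bash
python3 -m handwheel '[{"wx":0,"wy":0,"wz":0,"dx":0.92,"dy":-0.65,"dz":0,"grip":85},{"wx":0,"wy":0,"wz":0,"dx":0.92,"dy":-0.65,"dz":0,"grip":85},{"wx":0,"wy":0,"wz":0,"dx":0.92,"dy":-0.65,"dz":0,"grip":85},{"wx":0,"wy":0,"wz":0,"dx":0.92,"dy":-0.65,"dz":0,"grip":85},{"wx":0,"wy":0,"wz":0,"dx":0.92,"dy":-0.65,"dz":0,"grip":85},{"wx":0,"wy":0,"wz":0,"dx":0.92,"dy":-0.65,"dz":0,"grip":85},{"wx":0,"wy":0,"wz":0,"dx":0.92,"dy":-0.65,"dz":0,"grip":85},{"wx":0,"wy":0,"wz":0,"dx":0.92,"dy":-0.65,"dz":0,"grip":85},{"wx":0,"wy":0,"wz":0,"dx":0.92,"dy":-0.65,"dz":0,"grip":85},{"wx":0,"wy":0,"wz":0,"dx":0.92,"dy":-0.65,"dz":0,"grip":85}]' 40
python3 -m handwheel '[{"wx":0,"wy":0,"wz":-1,"dx":0,"dy":0,"dz":0,"grip":85},{"wx":0,"wy":0,"wz":-1,"dx":0,"dy":0,"dz":0,"grip":85},{"wx":0,"wy":0,"wz":-1,"dx":0,"dy":0,"dz":0,"grip":85},{"wx":0,"wy":0,"wz":-1,"dx":0,"dy":0,"dz":0,"grip":85},{"wx":0,"wy":0,"wz":-1,"dx":0,"dy":0,"dz":0,"grip":85},{"wx":0,"wy":0,"wz":-1,"dx":0,"dy":0,"dz":0,"grip":85},{"wx":0,"wy":0,"wz":-1,"dx":0,"dy":0,"dz":0,"grip":85},{"wx":0,"wy":0,"wz":-1,"dx":0,"dy":0,"dz":0,"grip":85},{"wx":0,"wy":0,"wz":-1,"dx":0,"dy":0,"dz":0,"grip":85},{"wx":0,"wy":0,"wz":-1,"dx":0,"dy":0,"dz":0,"grip":85}]'
python3 -m handwheel '[{"wx":0,"wy":0,"wz":-1,"dx":0,"dy":0,"dz":0,"grip":85},{"wx":0,"wy":0,"wz":-1,"dx":0,"dy":0,"dz":0,"grip":85},{"wx":0,"wy":0,"wz":-1,"dx":0,"dy":0,"dz":0,"grip":85},{"wx":0,"wy":0,"wz":0,"dx":0,"dy":0,"dz":0.7,"grip":85},{"wx":0,"wy":0,"wz":0,"dx":0,"dy":0,"dz":0.7,"grip":85},{"wx":0,"wy":0,"wz":0,"dx":0,"dy":0,"dz":0.5,"grip":85},{"wx":0,"wy":0,"wz":0,"dx":0,"dy":0,"dz":0,"grip":85},{"wx":0,"wy":0,"wz":0,"dx":0,"dy":0,"dz":0,"grip":85},{"wx":0,"wy":0,"wz":0,"dx":0,"dy":0,"dz":0,"grip":85},{"wx":0,"wy":0,"wz":0,"dx":0,"dy":0,"dz":0,"grip":85}]'
```

```text
clock: 1.35
position: [434.6, -175.3, 222.5]
orientation: [-3.141, 0.0, 0.281]
ft_force: [0.2, -1.0, 0.4]
grip_width: 0.996
clock: 2.6
position: [433.8, -176.5, 222.4]
orientation: [-3.141, -0.0, 1.284]
ft_force: [-0.8, 0.3, 0.6]
grip_width: 0.994
clock: 3.85
position: [434.2, -176.7, 147.1]
orientation: [3.141, 0.0, 1.581]
ft_force: [0.6, 0.1, 0.8]
grip_width: 0.998
```

```bash
python3 -m handwheel '[{"wx":0,"wy":0,"wz":0,"dx":0,"dy":0.05,"dz":0.84,"grip":85},{"wx":0,"wy":0,"wz":0,"dx":0,"dy":0,"dz":0.84,"grip":85},{"wx":0,"wy":0,"wz":0,"dx":0,"dy":0,"dz":0.6,"grip":85},{"wx":0,"wy":0,"wz":0,"dx":0,"dy":0,"dz":0.25,"grip":85},{"wx":0,"wy":0,"wz":0,"dx":0,"dy":0,"dz":0,"grip":85},{"wx":0,"wy":0,"wz":0,"dx":0,"dy":0,"dz":0,"grip":10},{"wx":0,"wy":0,"wz":0,"dx":0,"dy":0,"dz":0,"grip":10},{"wx":0,"wy":0,"wz":0,"dx":0,"dy":0,"dz":0,"grip":10},{"wx":0,"wy":0,"wz":0,"dx":0,"dy":0,"dz":0,"grip":10},{"wx":0,"wy":0,"wz":0,"dx":0,"dy":0,"dz":0,"grip":10}]' 60
python3 -m handwheel '[{"wx":0,"wy":0,"wz":0,"dx":0,"dy":0,"dz":0,"grip":10},{"wx":0,"wy":0,"wz":0,"dx":0,"dy":0,"dz":0,"grip":10},{"wx":0,"wy":0,"wz":0,"dx":0,"dy":0,"dz":-0.5,"grip":10},{"wx":0,"wy":0,"wz":0,"dx":0,"dy":0,"dz":-0.6,"grip":10},{"wx":0,"wy":0,"wz":-0.5,"dx":0,"dy":0,"dz":0,"grip":10},{"wx":0,"wy":0,"wz":-0.4,"dx":0,"dy":0,"dz":0,"grip":10},{"wx":0,"wy":0,"wz":0,"dx":0,"dy":0,"dz":0,"grip":10},{"wx":0,"wy":0,"wz":0,"dx":0,"dy":0,"dz":0,"grip":10},{"wx":0,"wy":0,"wz":0,"dx":0,"dy":0,"dz":0,"grip":10},{"wx":0,"wy":0,"wz":0,"dx":0,"dy":0,"dz":0,"grip":10}]'
python3 - <<'E'
from rig import cams
import cv2,numpy as np
for n in("top","side"):
    g=cams.get_image(n);np.savez(f"{n}1.npz",**g)
    c=g["color"][170:290,60:360] if n=="top" else g["color"][200:400,200:440]
    cv2.imwrite(f"pics/{n}1.png",cv2.resize(c,None,fx=2.6,fy=2.6,interpolation=2)[:,:,::-1])
E
```

```text
clock: 5.1
position: [436.3, -176.7, 45.9]
orientation: [3.141, 0.0, 1.581]
ft_force: [-0.3, 1.8, 5.5]
grip_width: 0.2
clock: 6.35
position: [436.0, -176.6, 89.4]
orientation: [-3.142, -0.0, 1.671]
ft_force: [0.5, 0.5, -0.3]
grip_width: 0.203
```

View pics/side1.png

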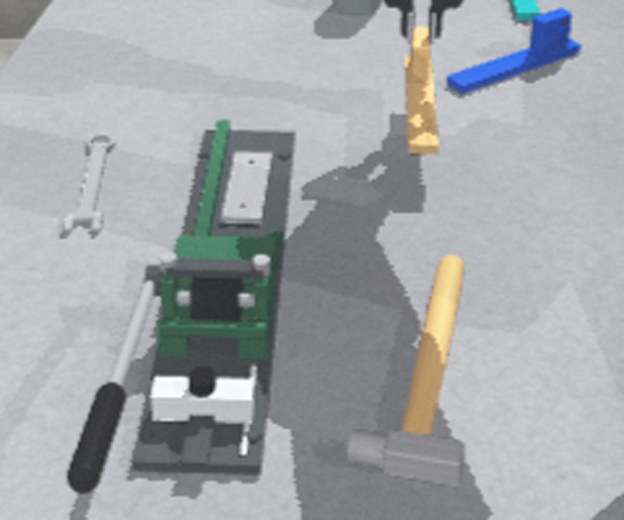

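The stick is held level (opening 0.2, about 17 mm) and lifted. Next I'll measure the nose and re-check the machine axis in the same camera.

```bash
python3 - <<'E'
import numpy as np,cv2
from h import *
from rig import status
g=dict(np.load("top1.npz"));C=g["color"];H=cv2.cvtColor(C,cv2.COLOR_RGB2HSV);h,s,v=[H[...,i].astype(int) for i in range(3)]
m=np.zeros((480,640),bool);m[250:290,250:335]=1
w=(h>8)&(h<28)&(s>70)&m
R,P=rect(g,w,55);P=P[P[:,1]>-130]
print("held blade",P[:,1].max(),"x near nose",[ (P[(abs(P[:,1]-y)<12),0].min(),P[(abs(P[:,1]-y)<12),0].max()) for y in(-60,-90,-115)], cv2.fitLine(P,2,0,.01,.01).ravel())
g0=dict(np.load("top0.npz"));H=cv2.cvtColor(g0["color"],cv2.COLOR_RGB2HSV);h,s,v=[H[...,i].astype(int) for i in range(3)]
# fence inner edge at bed top per column
for u in range(240,301,15):
    col=((h[:,u]>50)&(h[:,u]<90)&(s[:,u]>80));rows=np.where(col[185:212])[0]+185
    print(u,rows.min(),rows.max(),ray(g0,u,rows.max()+.5,24)[:2].round(1))
f=np.array([-.1028,.9947]);l=np.array([-.9947,-.1028]);M=np.array([590.6,137.9])
for u in range(240,301,15):
    col=((h[:,u]>50)&(h[:,u]<90)&(s[:,u]>80));rows=np.where(col[185:212])[0]+185
    p=ray(g0,u,rows.max()+.5,24)[:2]-M;print((p@f).round(1),(p@l).round(1))
E
```

```text
Traceback (most recent call last):
ValueError: zero-size array to reduction operation minimum which has no identity
```

```bash
python3 -m handwheel '[{"wx":0,"wy":0,"wz":0,"dx":-0.145,"dy":0.91,"dz":0,"grip":10},{"wx":0,"wy":0,"wz":0,"dx":-0.145,"dy":0.91,"dz":0,"grip":10},{"wx":0,"wy":0,"wz":0,"dx":-0.145,"dy":0.91,"dz":0,"grip":10},{"wx":0,"wy":0,"wz":0,"dx":-0.145,"dy":0.91,"dz":0,"grip":10},{"wx":0,"wy":0,"wz":0,"dx":-0.145,"dy":0.91,"dz":0,"grip":10},{"wx":0,"wy":0,"wz":0,"dx":0,"dy":0,"dz":0,"grip":10},{"wx":0,"wy":0,"wz":0,"dx":0,"dy":0,"dz":0,"grip":10},{"wx":0,"wy":0,"wz":0,"dx":0,"dy":0,"dz":0,"grip":10},{"wx":0,"wy":0,"wz":0,"dx":0,"dy":0,"dz":0,"grip":10},{"wx":0,"wy":0,"wz":0,"dx":0,"dy":0,"dz":0,"grip":10}]'
python3 - <<'E'
from rig import cams
import cv2,numpy as np
for n in("top","side"):
    g=cams.get_image(n);np.savez(f"{n}2.npz",**g)
g=cams.get_image("top");c=g["color"][180:300,150:400]
cv2.imwrite("pics/top2.png",cv2.resize(c,None,fx=3,fy=3,interpolation=2)[:,:,::-1])
E
```

```text
clock: 7.7
position: [619.8, -187.4, 89.6]
orientation: [3.141, 0.0, 1.671]
ft_force: [0.5, -0.1, -1.1]
grip_width: 0.2
```

View pics/top2.png

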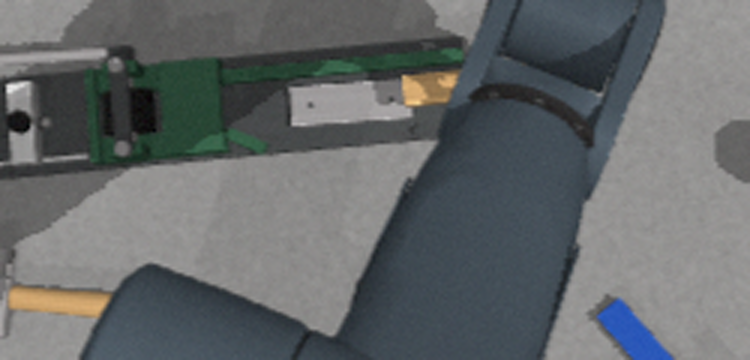

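The nose at crop (402,88) overlaps the bar's tail at (412,103), still 43 mm above the bed. I need to back up about 30 mm before lowering.

```bash
python3 - <<'E'
import numpy as np,cv2
from h import *
f=np.array([-.1028,.9947]);l=np.array([-.9947,-.1028]);M=np.array([590.6,137.9])
fr=lambda p:(round(float((p[:2]-M)@f),1),round(float((p[:2]-M)@l),1))
g=dict(np.load("top2.npz"));H=cv2.cvtColor(g["color"],cv2.COLOR_RGB2HSV);h,s,v=[H[...,i].astype(int) for i in range(3)]
m=np.zeros((480,640),bool);m[195:222,270:305]=1
w=(h>8)&(h<28)&(s>70)&m
q=np.argwhere(w)[:,::-1];u0=q[:,0].min();e=q[q[:,0]==u0+1]
print("nose px",u0,e[:,1].min(),e[:,1].max(),"world",ray(g,u0-.5,e[:,1].mean(),55),"mouthframe",fr(ray(g,u0-.5,e[:,1].mean(),55)))
t=np.array([619.8,-187.4]);print("expected nose",t+150*f,fr(t+150*f))
g0=dict(np.load("top0.npz"));H=cv2.cvtColor(g0["color"],cv2.COLOR_RGB2HSV);h,s,v=[H[...,i].astype(int) for i in range(3)]
for u in range(240,301,12):
    rows=np.where((h[185:212,u]>50)&(h[185:212,u]<90)&(s[185:212,u]>80))[0]+185
    print("fence",u,rows.min(),rows.max(),fr(ray(g0,u,rows.max()+.5,24)),fr(ray(g0,u,rows.min()-.5,24)))
R,P=rect(g0,((v>110)&(s<40)&(np.arange(640)>240)&(np.arange(640)<295)&(np.arange(480)[:,None]>203)&(np.arange(480)[:,None]<225)),18)
for c in cv2.boxPoints(R): print("bar corner",fr(c))
E
```

```text
nose px 284 205 214 world [605.44673827 -38.23088403  55.        ] mouthframe (-176.7, 3.3)
expected nose [604.38  -38.195] (-176.6, 4.4)
fence 240 202 206 (-48.1, -21.4) (-49.3, -36.3)
fence 252 201 204 (-83.9, -24.1) (-84.9, -36.0)
fence 264 200 204 (-119.3, -20.9) (-120.5, -35.8)
fence 276 199 202 (-155.2, -23.7) (-156.2, -35.6)
fence 288 197 201 (-190.9, -23.4) (-192.2, -38.4)
fence 300 196 200 (-226.7, -23.2) (-228.0, -38.1)
bar corner (-63.6, 24.8)
bar corner (-184.4, 27.1)
bar corner (-185.1, -12.2)
bar corner (-64.3, -14.5)
```

The nose matches expectation to about 1 mm, and the fence face is at y≈-22.8, which confirms the frame. I'll back up, then lower to about 1.5 mm over the bed.

```bash
python3 -m handwheel '[{"wx":0,"wy":0,"wz":0,"dx":-0.4,"dy":-0.04,"dz":0,"grip":10},{"wx":0,"wy":0,"wz":-0.03,"dx":-0.35,"dy":0,"dz":0,"grip":10},{"wx":0,"wy":0,"wz":0,"dx":0,"dy":0,"dz":0,"grip":10},{"wx":0,"wy":0,"wz":0,"dx":0,"dy":0,"dz":0.4,"grip":10},{"wx":0,"wy":0,"wz":0,"dx":0,"dy":0,"dz":0.3,"grip":10},{"wx":0,"wy":0,"wz":0,"dx":0,"dy":0,"dz":0.1,"grip":10},{"wx":0,"wy":0,"wz":0,"dx":0,"dy":0,"dz":0,"grip":10},{"wx":0,"wy":0,"wz":0,"dx":0,"dy":0,"dz":0,"grip":10},{"wx":0,"wy":0,"wz":0,"dx":0,"dy":0,"dz":0,"grip":10},{"wx":0,"wy":0,"wz":0,"dx":0,"dy":0,"dz":0,"grip":10}]'
cat > ft.py <<'E'
# averaged force along feed / z, TCP in mouth frame (nose = tcp+150)
import numpy as np
from rig import status,cams
f=np.array([-.1028,.9947]);l=np.array([-.9947,-.1028]);M=np.array([590.6,137.9])
F=[]
for i in range(6):
    g=cams.get_image("top");s=status.read_state();F.append(s["ft_force"])
F=np.array(F);p=s["position"];np.savez("last.npz",**g)
print("t %.2f nose x %.1f y %.1f tcpz %.1f | feed %.2f±%.2f left %.2f z %.2f"%(s["clock"],(p[:2]-M)@f+150,(p[:2]-M)@l,p[2],(F[:,:2]@f).mean(),(F[:,:2]@f).std()/6**.5,(F[:,:2]@l).mean(),F[:,2].mean()))
E
python3 ft.py
```

```text
clock: 9.1
position: [621.4, -217.4, 57.6]
orientation: [3.141, 0.0, 1.674]
ft_force: [-0.2, 0.2, -1.2]
grip_width: 0.202
t 9.40 nose x -206.5 y 5.9 tcpz 57.4 | feed 0.06±0.22 left 0.07 z -1.34
```

```bash
python3 -m handwheel '[{"wx":0,"wy":0,"wz":0,"dx":0.2,"dy":0,"dz":0,"grip":10},{"wx":0,"wy":0,"wz":0,"dx":0.2,"dy":0,"dz":0,"grip":10},{"wx":0,"wy":0,"wz":0,"dx":0.15,"dy":0,"dz":0,"grip":10},{"wx":0,"wy":0,"wz":0,"dx":0.15,"dy":0.01,"dz":0,"grip":10},{"wx":0,"wy":0,"wz":0,"dx":0.15,"dy":0.02,"dz":0,"grip":10},{"wx":0,"wy":0,"wz":0,"dx":0.15,"dy":0.02,"dz":0,"grip":10},{"wx":0,"wy":0,"wz":0,"dx":0.15,"dy":0.02,"dz":0,"grip":10},{"wx":0,"wy":0,"wz":0,"dx":0.15,"dy":0.02,"dz":0,"grip":10},{"wx":0,"wy":0,"wz":0,"dx":0.15,"dy":0.01,"dz":0,"grip":10},{"wx":0,"wy":0,"wz":0,"dx":0.1,"dy":0.01,"dz":0,"grip":10}]'
python3 ft.py; python3 - <<'E'
import numpy as np,cv2
from h import *
c=np.load("last.npz")["color"][180:260,180:330]
cv2.imwrite("pics/top3.png",cv2.resize(c,None,fx=5,fy=5,interpolation=2)[:,:,::-1])
E
```

```text
clock: 10.65
position: [619.3, -154.8, 57.4]
orientation: [-3.142, -0.0, 1.674]
ft_force: [-0.4, -2.5, -0.2]
grip_width: 0.202
t 10.95 nose x -144.4 y 1.6 tcpz 57.3 | feed 0.42±0.14 left -0.03 z -1.37
```

View pics/top3.png

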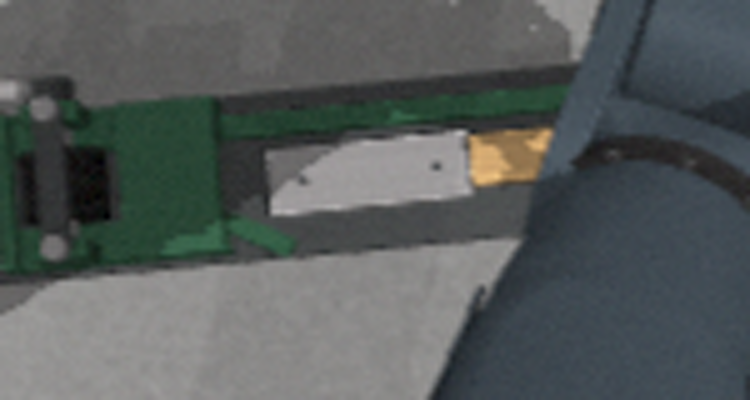

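The bar is aligned with the stick and clear of both the fence and the lead-in: front end at crop x=265, guard front at 217. I'll push on into the tunnel.

```bash
python3 -m handwheel '[{"wx":0,"wy":0,"wz":0,"dx":0.1,"dy":0.01,"dz":0,"grip":10},{"wx":0,"wy":0,"wz":0,"dx":0.15,"dy":0.01,"dz":0,"grip":10},{"wx":0,"wy":0,"wz":0,"dx":0.15,"dy":0.01,"dz":0,"grip":10},{"wx":0,"wy":0,"wz":0,"dx":0.15,"dy":0,"dz":0,"grip":10},{"wx":0,"wy":0,"wz":0,"dx":0.15,"dy":0,"dz":0,"grip":10},{"wx":0,"wy":0,"wz":0,"dx":0.15,"dy":0,"dz":0,"grip":10},{"wx":0,"wy":0,"wz":0,"dx":0.15,"dy":0,"dz":0,"grip":10},{"wx":0,"wy":0,"wz":0,"dx":0.15,"dy":0,"dz":0,"grip":10},{"wx":0,"wy":0,"wz":0,"dx":0.15,"dy":0,"dz":0,"grip":10},{"wx":0,"wy":0,"wz":0,"dx":0.15,"dy":0,"dz":0,"grip":10}]'
python3 ft.py
```

```text
clock: 12.2
position: [614.6, -97.0, 57.4]
orientation: [3.142, 0.0, 1.674]
ft_force: [0.9, -2.9, -0.5]
grip_width: 0.195
t 12.50 nose x -86.3 y 0.5 tcpz 57.2 | feed -0.18±0.05 left -0.13 z -1.16
```

```bash
python3 -m handwheel '[{"wx":0,"wy":0,"wz":0,"dx":0.15,"dy":0,"dz":0,"grip":10},{"wx":0,"wy":0,"wz":0,"dx":0.15,"dy":0,"dz":0,"grip":10},{"wx":0,"wy":0,"wz":0,"dx":0.15,"dy":0,"dz":0,"grip":10},{"wx":0,"wy":0,"wz":0,"dx":0.15,"dy":0,"dz":0,"grip":10},{"wx":0,"wy":0,"wz":0,"dx":0.15,"dy":0,"dz":0,"grip":10},{"wx":0,"wy":0,"wz":0,"dx":0.15,"dy":0,"dz":0,"grip":10},{"wx":0,"wy":0,"wz":0,"dx":0.05,"dy":0,"dz":0,"grip":10},{"wx":0,"wy":0,"wz":0,"dx":0.05,"dy":0,"dz":0,"grip":10},{"wx":0,"wy":0,"wz":0,"dx":0.05,"dy":0,"dz":0,"grip":10},{"wx":0,"wy":0,"wz":0,"dx":0.05,"dy":0,"dz":0,"grip":10}]'
python3 ft.py
python3 -m handwheel '[{"wx":0,"wy":0,"wz":0,"dx":0.08,"dy":0,"dz":0,"grip":10},{"wx":0,"wy":0,"wz":0,"dx":0.08,"dy":0,"dz":0,"grip":10},{"wx":0,"wy":0,"wz":0,"dx":0.08,"dy":0,"dz":0,"grip":10},{"wx":0,"wy":0,"wz":0,"dx":0.08,"dy":0,"dz":0,"grip":10},{"wx":0,"wy":0,"wz":0,"dx":0.08,"dy":0,"dz":0,"grip":10},{"wx":0,"wy":0,"wz":0,"dx":0.08,"dy":0,"dz":0,"grip":10},{"wx":0,"wy":0,"wz":0,"dx":0.08,"dy":0,"dz":0,"grip":10},{"wx":0,"wy":0,"wz":0,"dx":0.08,"dy":0,"dz":0,"grip":10},{"wx":0,"wy":0,"wz":0,"dx":0.08,"dy":0,"dz":0,"grip":10},{"wx":0,"wy":0,"wz":0,"dx":0.08,"dy":0,"dz":0,"grip":10}]'
python3 ft.py
```

```text
clock: 13.75
position: [610.1, -53.6, 57.4]
orientation: [-3.142, -0.0, 1.674]
ft_force: [0.8, -3.2, 0.0]
grip_width: 0.2
t 14.05 nose x -42.3 y 0.4 tcpz 57.3 | feed -0.65±0.35 left -0.46 z -1.18
clock: 15.3
position: [607.1, -22.1, 57.7]
orientation: [3.141, 0.001, 1.674]
ft_force: [0.4, -6.9, 0.7]
grip_width: 0.204
t 15.60 nose x -10.6 y 0.2 tcpz 57.4 | feed -4.12±0.24 left -0.34 z 0.04
```

```bash
python3 -m handwheel '[{"wx":0,"wy":0,"wz":0,"dx":0.08,"dy":0,"dz":0,"grip":10},{"wx":0,"wy":0,"wz":0,"dx":0.08,"dy":0,"dz":0,"grip":10},{"wx":0,"wy":0,"wz":0,"dx":0.08,"dy":0,"dz":0,"grip":10},{"wx":0,"wy":0,"wz":0,"dx":0.08,"dy":0,"dz":0,"grip":10},{"wx":0,"wy":0,"wz":0,"dx":0.08,"dy":0,"dz":0,"grip":10},{"wx":0,"wy":0,"wz":0,"dx":0.08,"dy":0,"dz":0,"grip":10},{"wx":0,"wy":0,"wz":0,"dx":0.08,"dy":0,"dz":0,"grip":10},{"wx":0,"wy":0,"wz":0,"dx":0.05,"dy":0,"dz":0,"grip":10},{"wx":0,"wy":0,"wz":0,"dx":0.05,"dy":0,"dz":0,"grip":10},{"wx":0,"wy":0,"wz":0,"dx":0.05,"dy":0,"dz":0,"grip":10}]'
python3 ft.py; python3 - <<'E'
import numpy as np,cv2
from rig import cams
a=np.load("last.npz")["color"][195:240,135:235]
g=cams.get_image("side");np.savez("side3.npz",**g);b=g["color"][270:390,245:325]
a=cv2.resize(a,None,fx=8,fy=8,interpolation=0);b=cv2.resize(b,(160,240),interpolation=2)
o=np.zeros((600,800,3),np.uint8);o[:360]=a;o[360:600,:160]=b;o[360:600,200:520]=cv2.resize(g["color"][310:370,250:330],(320,240),interpolation=2)
cv2.imwrite("pics/m4.png",o[:,:,::-1])
E
```

```text
clock: 16.85
position: [604.0, 6.2, 57.5]
orientation: [3.141, 0.0, 1.674]
ft_force: [1.0, -6.2, 1.4]
grip_width: 0.202
t 17.15 nose x 17.8 y 0.3 tcpz 57.4 | feed -4.88±0.10 left -0.31 z 0.23
```

View pics/m4.png

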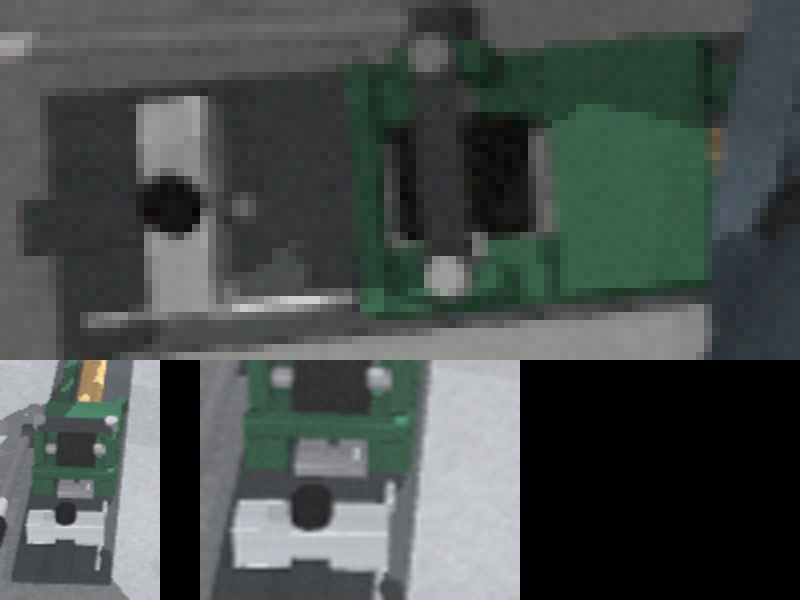

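The bar's front is still under the punch frame, at about x=138. The pin tip shows at crop x≈256, which is pixel (166.5, 221).

```bash
python3 - <<'E'
import numpy as np,cv2
from h import *
f=np.array([-.1028,.9947]);l=np.array([-.9947,-.1028]);M=np.array([590.6,137.9])
fr=lambda p:(round(float((p[:2]-M)@f),1),round(float((p[:2]-M)@l),1))
g=dict(np.load("last.npz"))
for n,u,v,z in [("pin tip",166.5,220.5,18),("gauge top front",135+213/8-.5,220,38),("tunnel end",135+345/8-.5,220,44),("mouth",135+708/8-.5,217,44),("nose-ish",0,0,0)][:4]: print(n,fr(ray(g,u,v,z)))
print(g["color"][221,155:178].mean(1).round())
s=dict(np.load("side3.npz"))
# bar front top edge in side: crop (330,475)->px
for dx,dy in((295,447),(365,447),(295,474),(365,474)): print("bar front side",fr(ray(s,250+(dx-200)/4,310+(dy-360)/4,18 if dy<460 else 10)))
E
```

```text
pin tip (172.3, -0.3)
gauge top front (182.7, -0.5)
tunnel end (133.4, 4.7)
mouth (1.4, 7.9)
[ 20.  24.  22.  21.   7.  94.  98.  63.  61.  91. 103.  82.  60.  54.
  51.  55.  57.  54.  53.  55.  50.  54.  54.]
bar front side (122.6, -20.3)
bar front side (121.0, 18.7)
bar front side (135.7, -19.1)
bar front side (134.1, 19.7)
```

```bash
python3 -m handwheel '[{"wx":0,"wy":0,"wz":0,"dx":0.08,"dy":0,"dz":0,"grip":10},{"wx":0,"wy":0,"wz":0,"dx":0.08,"dy":0,"dz":0,"grip":10},{"wx":0,"wy":0,"wz":0,"dx":0.08,"dy":0,"dz":0,"grip":10},{"wx":0,"wy":0,"wz":0,"dx":0.08,"dy":0,"dz":0,"grip":10},{"wx":0,"wy":0,"wz":0,"dx":0.08,"dy":0,"dz":0,"grip":10},{"wx":0,"wy":0,"wz":0,"dx":0.08,"dy":0,"dz":0,"grip":10},{"wx":0,"wy":0,"wz":0,"dx":0.08,"dy":0,"dz":0,"grip":10},{"wx":0,"wy":0,"wz":0,"dx":0.05,"dy":0,"dz":0,"grip":10},{"wx":0,"wy":0,"wz":0,"dx":0.02,"dy":0,"dz":0,"grip":10},{"wx":0,"wy":0,"wz":0,"dx":0.01,"dy":0,"dz":0,"grip":10}]'
python3 ft.py; python3 - <<'E'
import numpy as np,cv2
from rig import cams
a=np.load("last.npz")["color"][200:240,140:200]
cv2.imwrite("pics/m5.png",cv2.resize(a,None,fx=10,fy=10,interpolation=0)[:,:,::-1])
E
```

```text
clock: 18.45
position: [601.3, 31.8, 57.4]
orientation: [3.142, 0.0, 1.674]
ft_force: [0.6, -5.6, -0.3]
grip_width: 0.201
t 18.75 nose x 43.3 y 0.3 tcpz 57.4 | feed -5.43±0.13 left -0.10 z 0.49
```

View pics/m5.png

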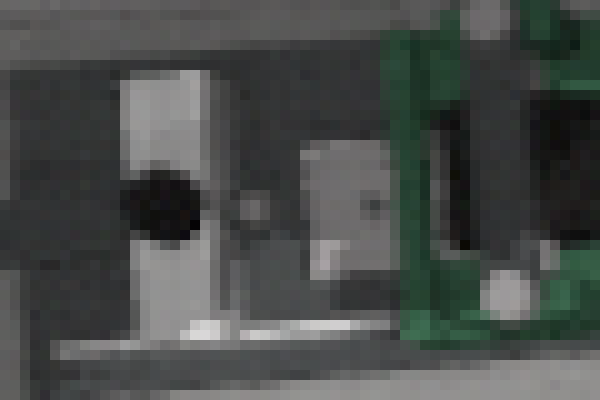

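The gap from pin tip (crop x≈270) to bar front (≈303) is 3.3 px, or about 10 mm. I'll creep from here.

```bash
python3 -m handwheel '[{"wx":0,"wy":0,"wz":0,"dx":0.02,"dy":0,"dz":0,"grip":10},{"wx":0,"wy":0,"wz":0,"dx":0.02,"dy":0,"dz":0,"grip":10},{"wx":0,"wy":0,"wz":0,"dx":0.02,"dy":0,"dz":0,"grip":10},{"wx":0,"wy":0,"wz":0,"dx":0.02,"dy":0,"dz":0,"grip":10},{"wx":0,"wy":0,"wz":0,"dx":0.02,"dy":0,"dz":0,"grip":10},{"wx":0,"wy":0,"wz":0,"dx":0.02,"dy":0,"dz":0,"grip":10},{"wx":0,"wy":0,"wz":0,"dx":0.01,"dy":0,"dz":0,"grip":10},{"wx":0,"wy":0,"wz":0,"dx":0.01,"dy":0,"dz":0,"grip":10},{"wx":0,"wy":0,"wz":0,"dx":0.01,"dy":0,"dz":0,"grip":10},{"wx":0,"wy":0,"wz":0,"dx":0.01,"dy":0,"dz":0,"grip":10}]'
python3 ft.py
```

```text
clock: 20.0
position: [600.6, 38.1, 57.4]
orientation: [-3.142, 0.0, 1.674]
ft_force: [1.3, -6.0, 1.0]
grip_width: 0.203
t 20.30 nose x 49.7 y 0.3 tcpz 57.4 | feed -5.81±0.17 left -0.27 z 0.54
```

```bash
python3 -m handwheel '[{"wx":0,"wy":0,"wz":0,"dx":0.005,"dy":0,"dz":0,"grip":10},{"wx":0,"wy":0,"wz":0,"dx":0.005,"dy":0,"dz":0,"grip":10},{"wx":0,"wy":0,"wz":0,"dx":0.005,"dy":0,"dz":0,"grip":10},{"wx":0,"wy":0,"wz":0,"dx":0.005,"dy":0,"dz":0,"grip":10},{"wx":0,"wy":0,"wz":0,"dx":0.005,"dy":0,"dz":0,"grip":10},{"wx":0,"wy":0,"wz":0,"dx":0.005,"dy":0,"dz":0,"grip":10},{"wx":0,"wy":0,"wz":0,"dx":0,"dy":0,"dz":0,"grip":10},{"wx":0,"wy":0,"wz":0,"dx":0,"dy":0,"dz":0,"grip":10},{"wx":0,"wy":0,"wz":0,"dx":0,"dy":0,"dz":0,"grip":10},{"wx":0,"wy":0,"wz":0,"dx":0,"dy":0,"dz":0,"grip":10}]'
python3 ft.py
```

```text
clock: 21.55
position: [600.5, 39.3, 57.4]
orientation: [-3.142, 0.0, 1.674]
ft_force: [1.0, -5.2, 1.0]
grip_width: 0.196
t 21.85 nose x 50.9 y 0.3 tcpz 57.5 | feed -5.53±0.15 left -0.66 z 0.50
```

```bash
python3 -m handwheel '[{"wx":0,"wy":0,"wz":0,"dx":0.005,"dy":0,"dz":0,"grip":10},{"wx":0,"wy":0,"wz":0,"dx":0.005,"dy":0,"dz":0,"grip":10},{"wx":0,"wy":0,"wz":0,"dx":0.005,"dy":0,"dz":0,"grip":10},{"wx":0,"wy":0,"wz":0,"dx":0.005,"dy":0,"dz":0,"grip":10},{"wx":0,"wy":0,"wz":0,"dx":0.005,"dy":0,"dz":0,"grip":10},{"wx":0,"wy":0,"wz":0,"dx":0.005,"dy":0,"dz":0,"grip":10},{"wx":0,"wy":0,"wz":0,"dx":0,"dy":0,"dz":0,"grip":10},{"wx":0,"wy":0,"wz":0,"dx":0,"dy":0,"dz":0,"grip":10},{"wx":0,"wy":0,"wz":0,"dx":0,"dy":0,"dz":0,"grip":10},{"wx":0,"wy":0,"wz":0,"dx":0,"dy":0,"dz":0,"grip":10}]'
python3 ft.py
```

```text
clock: 23.1
position: [600.3, 40.5, 57.4]
orientation: [-3.142, 0.0, 1.674]
ft_force: [0.9, -5.7, -0.1]
grip_width: 0.202
t 23.40 nose x 52.1 y 0.3 tcpz 57.4 | feed -5.91±0.19 left -0.30 z 0.53
```

```bash
python3 -m handwheel '[{"wx":0,"wy":0,"wz":0,"dx":0.005,"dy":0,"dz":0,"grip":10},{"wx":0,"wy":0,"wz":0,"dx":0.005,"dy":0,"dz":0,"grip":10},{"wx":0,"wy":0,"wz":0,"dx":0.005,"dy":0,"dz":0,"grip":10},{"wx":0,"wy":0,"wz":0,"dx":0.005,"dy":0,"dz":0,"grip":10},{"wx":0,"wy":0,"wz":0,"dx":0.005,"dy":0,"dz":0,"grip":10},{"wx":0,"wy":0,"wz":0,"dx":0.005,"dy":0,"dz":0,"grip":10},{"wx":0,"wy":0,"wz":0,"dx":0,"dy":0,"dz":0,"grip":10},{"wx":0,"wy":0,"wz":0,"dx":0,"dy":0,"dz":0,"grip":10},{"wx":0,"wy":0,"wz":0,"dx":0,"dy":0,"dz":0,"grip":10},{"wx":0,"wy":0,"wz":0,"dx":0,"dy":0,"dz":0,"grip":10}]'
python3 ft.py
```

```text
clock: 24.65
position: [600.2, 41.7, 57.4]
orientation: [-3.142, 0.0, 1.674]
ft_force: [1.3, -5.9, 0.5]
grip_width: 0.204
t 24.95 nose x 53.3 y 0.3 tcpz 57.4 | feed -5.85±0.21 left -0.17 z 0.76
```

```bash
python3 -m handwheel '[{"wx":0,"wy":0,"wz":0,"dx":0.005,"dy":0,"dz":0,"grip":10},{"wx":0,"wy":0,"wz":0,"dx":0.005,"dy":0,"dz":0,"grip":10},{"wx":0,"wy":0,"wz":0,"dx":0.005,"dy":0,"dz":0,"grip":10},{"wx":0,"wy":0,"wz":0,"dx":0.005,"dy":0,"dz":0,"grip":10},{"wx":0,"wy":0,"wz":0,"dx":0.005,"dy":0,"dz":0,"grip":10},{"wx":0,"wy":0,"wz":0,"dx":0.005,"dy":0,"dz":0,"grip":10},{"wx":0,"wy":0,"wz":0,"dx":0,"dy":0,"dz":0,"grip":10},{"wx":0,"wy":0,"wz":0,"dx":0,"dy":0,"dz":0,"grip":10},{"wx":0,"wy":0,"wz":0,"dx":0,"dy":0,"dz":0,"grip":10},{"wx":0,"wy":0,"wz":0,"dx":0,"dy":0,"dz":0,"grip":10}]'
python3 ft.py
```

```text
clock: 26.2
position: [600.1, 42.9, 57.4]
orientation: [3.142, 0.0, 1.674]
ft_force: [0.9, -5.4, 0.7]
grip_width: 0.202
t 26.50 nose x 54.5 y 0.3 tcpz 57.4 | feed -5.81±0.09 left -0.28 z 0.56
```

```bash
python3 -m handwheel '[{"wx":0,"wy":0,"wz":0,"dx":0.005,"dy":0,"dz":0,"grip":10},{"wx":0,"wy":0,"wz":0,"dx":0.005,"dy":0,"dz":0,"grip":10},{"wx":0,"wy":0,"wz":0,"dx":0.005,"dy":0,"dz":0,"grip":10},{"wx":0,"wy":0,"wz":0,"dx":0.005,"dy":0,"dz":0,"grip":10},{"wx":0,"wy":0,"wz":0,"dx":0.005,"dy":0,"dz":0,"grip":10},{"wx":0,"wy":0,"wz":0,"dx":0.005,"dy":0,"dz":0,"grip":10},{"wx":0,"wy":0,"wz":0,"dx":0,"dy":0,"dz":0,"grip":10},{"wx":0,"wy":0,"wz":0,"dx":0,"dy":0,"dz":0,"grip":10},{"wx":0,"wy":0,"wz":0,"dx":0,"dy":0,"dz":0,"grip":10},{"wx":0,"wy":0,"wz":0,"dx":0,"dy":0,"dz":0,"grip":10}]'
python3 ft.py; python3 - <<'E'
import numpy as np
c=np.load("last.npz")["color"]
for v in (219,220,221,222): print(v,c[v,158:178].mean(1).round().astype(int))
E
```

```text
clock: 27.75
position: [600.1, 43.7, 57.5]
orientation: [3.141, 0.001, 1.674]
ft_force: [1.1, -8.1, 0.9]
grip_width: 0.199
t 28.05 nose x 55.4 y 0.2 tcpz 57.5 | feed -7.71±0.12 left 0.05 z 1.31
219 [ 21  26  76  84  63  49  70  77  79  97 109 109 107 109 110 102 103 107
 110 107]
220 [ 18  21  63  80  65  65  93 103  89  98 109 106 105 110  88  60  95 108
 108 111]
221 [ 20  12  95  94  62  67  96 103  84  99 108 108 105 109  88  77  96 106
 107 109]
222 [ 17  17 127 111  67  42  57  70  77  99 105 107 108 108 135 148 125 106
 110 108]
```

Contact: the feed force rose about 2 N over the 5.8 N drag. The target is 13.2 N in total.

```bash
python3 -m handwheel '[{"wx":0,"wy":0,"wz":0,"dx":0.004,"dy":0,"dz":0,"grip":10},{"wx":0,"wy":0,"wz":0,"dx":0.004,"dy":0,"dz":0,"grip":10},{"wx":0,"wy":0,"wz":0,"dx":0.004,"dy":0,"dz":0,"grip":10},{"wx":0,"wy":0,"wz":0,"dx":0.004,"dy":0,"dz":0,"grip":10},{"wx":0,"wy":0,"wz":0,"dx":0.004,"dy":0,"dz":0,"grip":10},{"wx":0,"wy":0,"wz":0,"dx":0,"dy":0,"dz":0,"grip":10},{"wx":0,"wy":0,"wz":0,"dx":0,"dy":0,"dz":0,"grip":10},{"wx":0,"wy":0,"wz":0,"dx":0,"dy":0,"dz":0,"grip":10},{"wx":0,"wy":0,"wz":0,"dx":0,"dy":0,"dz":0,"grip":10},{"wx":0,"wy":0,"wz":0,"dx":0,"dy":0,"dz":0,"grip":10}]'
python3 ft.py
```

```text
clock: 29.3
position: [600.2, 44.2, 57.7]
orientation: [3.141, 0.001, 1.674]
ft_force: [1.3, -10.1, 1.1]
grip_width: 0.202
t 29.60 nose x 55.8 y 0.1 tcpz 57.7 | feed -10.35±0.10 left 0.24 z 1.97
```

```bash
python3 -m handwheel '[{"wx":0,"wy":0,"wz":0,"dx":0.004,"dy":0,"dz":0,"grip":10},{"wx":0,"wy":0,"wz":0,"dx":0.004,"dy":0,"dz":0,"grip":10},{"wx":0,"wy":0,"wz":0,"dx":0.004,"dy":0,"dz":0,"grip":10},{"wx":0,"wy":0,"wz":0,"dx":0.004,"dy":0,"dz":0,"grip":10},{"wx":0,"wy":0,"wz":0,"dx":0.004,"dy":0,"dz":0,"grip":10},{"wx":0,"wy":0,"wz":0,"dx":0.002,"dy":0,"dz":0,"grip":10},{"wx":0,"wy":0,"wz":0,"dx":0,"dy":0,"dz":0,"grip":10},{"wx":0,"wy":0,"wz":0,"dx":0,"dy":0,"dz":0,"grip":10},{"wx":0,"wy":0,"wz":0,"dx":0,"dy":0,"dz":0,"grip":10},{"wx":0,"wy":0,"wz":0,"dx":0,"dy":0,"dz":0,"grip":10}]'
python3 ft.py
```

```text
clock: 30.85
position: [600.2, 44.7, 57.8]
orientation: [3.141, 0.002, 1.674]
ft_force: [2.1, -12.7, 3.4]
grip_width: 0.201
t 31.15 nose x 56.3 y 0.0 tcpz 57.8 | feed -12.75±0.18 left 0.11 z 3.18
```

The pin force is about 7.0 N over drag, inside the 6–9 N band. I'll draw back about 96 mm, then set the stick down.

```bash
python3 -m handwheel '[{"wx":0,"wy":0,"wz":0,"dx":-0.1,"dy":0,"dz":0,"grip":10},{"wx":0,"wy":0,"wz":0,"dx":-0.3,"dy":0,"dz":0,"grip":10},{"wx":0,"wy":0,"wz":0,"dx":-0.4,"dy":0,"dz":0,"grip":10},{"wx":0,"wy":0,"wz":0,"dx":-0.4,"dy":0,"dz":0,"grip":10},{"wx":0,"wy":0,"wz":0,"dx":-0.4,"dy":0,"dz":0,"grip":10},{"wx":0,"wy":0,"wz":0,"dx":-0.4,"dy":0,"dz":0,"grip":10},{"wx":0,"wy":0,"wz":0,"dx":-0.3,"dy":0,"dz":0,"grip":10},{"wx":0,"wy":0,"wz":0,"dx":-0.1,"dy":0,"dz":0,"grip":10},{"wx":0,"wy":0,"wz":0,"dx":0,"dy":0,"dz":0,"grip":10},{"wx":0,"wy":0,"wz":0,"dx":0,"dy":0,"dz":0,"grip":10}]'
python3 ft.py; python3 - <<'E'
import numpy as np,cv2
from rig import cams
a=np.load("last.npz")["color"][195:240,145:305]; b=cams.get_image("side")["color"][225:385,240:340]
o=np.zeros((600,800,3),np.uint8);o[:225]=cv2.resize(a,None,fx=5,fy=5,interpolation=2);o[230:600,:231]=cv2.resize(b,(231,370),interpolation=2)
cv2.imwrite("pics/m6.png",o[:,:,::-1])
E
```

```text
clock: 32.4
position: [609.6, -49.1, 57.4]
orientation: [-3.142, -0.0, 1.674]
ft_force: [-0.1, 0.7, -1.8]
grip_width: 0.201
t 32.70 nose x -38.2 y 0.3 tcpz 57.4 | feed 0.22±0.26 left 0.06 z -1.05
```

View pics/m6.png

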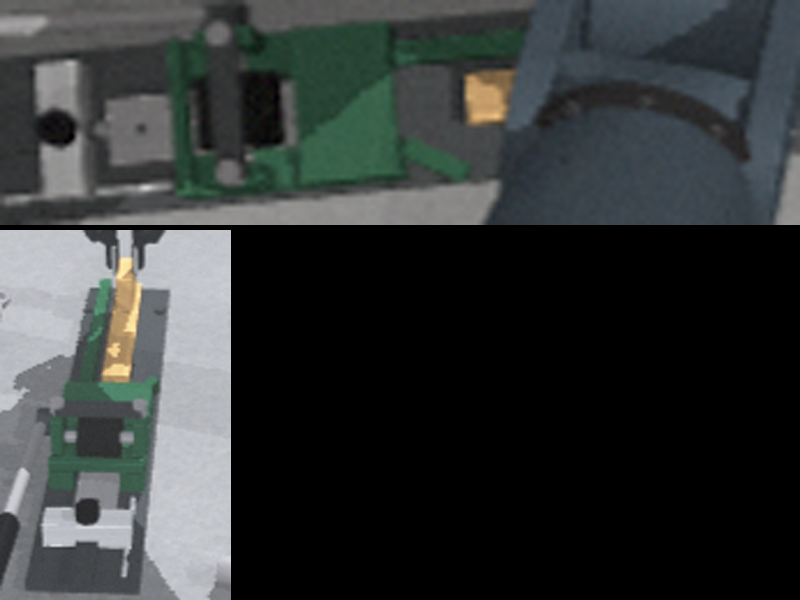

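The bar stays at the pin, and the nose is clear of the guard (crop (467,97), guard edge at 393). Now I'll lower, release gently and lift off.

```bash
python3 -m handwheel '[{"wx":0,"wy":0,"wz":0,"dx":0,"dy":0,"dz":0.02,"grip":10},{"wx":0,"wy":0,"wz":0,"dx":0,"dy":0,"dz":0.01,"grip":10},{"wx":0,"wy":0,"wz":0,"dx":0,"dy":0,"dz":0.005,"grip":10},{"wx":0,"wy":0,"wz":0,"dx":0,"dy":0,"dz":0,"grip":10},{"wx":0,"wy":0,"wz":0,"dx":0,"dy":0,"dz":0,"grip":22},{"wx":0,"wy":0,"wz":0,"dx":0,"dy":0,"dz":0,"grip":28},{"wx":0,"wy":0,"wz":0,"dx":0,"dy":0,"dz":0,"grip":40},{"wx":0,"wy":0,"wz":0,"dx":0,"dy":0,"dz":0,"grip":46},{"wx":0,"wy":0,"wz":0,"dx":0,"dy":0,"dz":0,"grip":46},{"wx":0,"wy":0,"wz":0,"dx":0,"dy":0,"dz":0,"grip":46}]' 20
python3 ft.py
```

```text
clock: 34.0
position: [609.7, -49.5, 56.0]
orientation: [3.142, -0.0, 1.674]
ft_force: [-0.0, 0.6, -0.1]
grip_width: 0.538
t 34.30 nose x -38.4 y 0.3 tcpz 56.0 | feed 0.01±0.08 left -0.07 z -0.26
```

```bash
python3 -m handwheel '[{"wx":0,"wy":0,"wz":0,"dx":0,"dy":0,"dz":-0.2,"grip":46},{"wx":0,"wy":0,"wz":0,"dx":0,"dy":0,"dz":-0.5,"grip":46},{"wx":0,"wy":0,"wz":0,"dx":0,"dy":0,"dz":-0.8,"grip":46},{"wx":0,"wy":0,"wz":0,"dx":0,"dy":0,"dz":-0.9,"grip":46},{"wx":0,"wy":0,"wz":0,"dx":-0.8,"dy":-0.3,"dz":-0.9,"grip":46},{"wx":0,"wy":0,"wz":0,"dx":-1,"dy":-0.3,"dz":-0.5,"grip":46},{"wx":0,"wy":0,"wz":0,"dx":-1,"dy":-0.3,"dz":0,"grip":46},{"wx":0,"wy":0,"wz":0,"dx":-1,"dy":-0.3,"dz":0,"grip":46},{"wx":0,"wy":0,"wz":0,"dx":0,"dy":0,"dz":0,"grip":46},{"wx":0,"wy":0,"wz":0,"dx":0,"dy":0,"dz":0,"grip":46}]'
python3 ft.py; python3 - <<'E'
import numpy as np,cv2
from rig import cams
from h import *
f=np.array([-.1028,.9947]);l=np.array([-.9947,-.1028]);M=np.array([590.6,137.9])
g=dict(np.load("last.npz"));a=g["color"][195:245,145:345];s=cams.get_image("side");b=s["color"][200:385,240:340]
P=cloud(g);H=cv2.cvtColor(g["color"],cv2.COLOR_RGB2HSV).astype(int);w=(H[...,0]>8)&(H[...,0]<28)&(H[...,1]>70)&(P[...,2]<100)&(P[...,2]>5)
m=np.zeros_like(w);m[195:240,235:345]=1;w&=m
p=(P[w][:,:2]-M);print("stick x",(p@f).min(),(p@f).max(),"y",(p@l).min(),(p@l).max(),"z",np.percentile(P[w][:,2],[5,50,95]).round(1))
print(g["color"][220,158:178].mean(1).round().astype(int))
o=np.zeros((600,800,3),np.uint8);o[:200]=cv2.resize(a,None,fx=4,fy=4,interpolation=2);o[205:600,:213]=cv2.resize(b,(213,395),interpolation=2)
cv2.imwrite("pics/m7.png",o[:,:,::-1])
E
```

```text
clock: 35.55
position: [577.7, -205.3, 208.9]
orientation: [3.141, 0.0, 1.674]
ft_force: [-1.0, -0.3, 1.0]
grip_width: 0.536
t 35.85 nose x -189.7 y 48.1 tcpz 208.1 | feed -0.06±0.30 left 0.08 z -0.19
stick x -231.04062492877185 -37.25651963830983 y -16.274914324914473 16.34763235761907 z [11.9 21.1 68.5]
[ 16  19  66  81  64  65  95  99  93 103 108 109 108 108  81  57  97 110
 109 111]
```

View pics/m7.png

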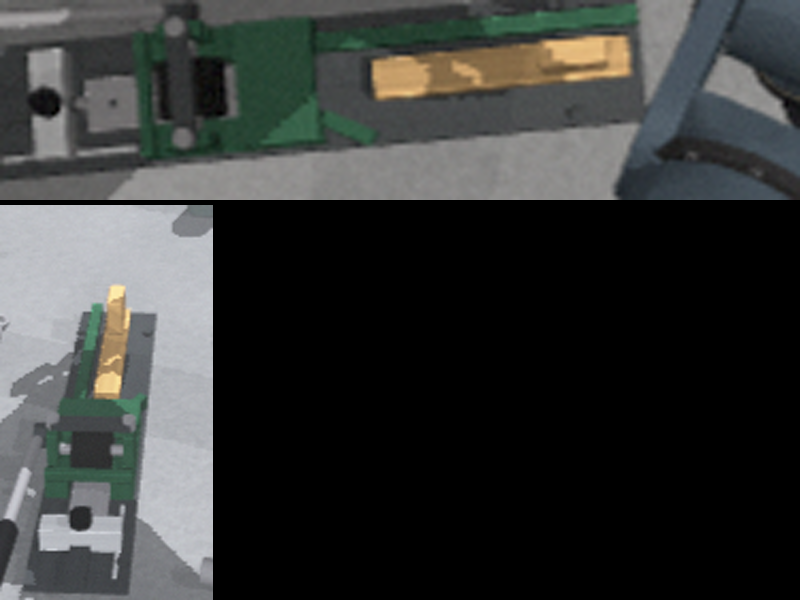

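The stick lies flat on the bed, from x=-231 to -37 mm with its blade top at 21 mm. The bar is still on the pin, the gripper is clear, and the clock reads 36 s. I'm handing in.

```bash
python3 -c "
from rig import r;print(r.job_done())"
```

```text
the job is handed in; nothing more can be done
None
```

The bar is home on the stop pin, and the push stick is drawn out and lying flat on the bed. I handed the job in at about 36 s of the 69 s allowed; the hand-in reports no verdict.

**Pushing:** I gripped the stick by its grip and pushed the bar through the guard and under the roller. It touched the pin with the nose about 55 mm past the mouth. I stopped at 12.75 N on the wrist against a running drag of about 5.8 N, so about 7 N on the pin. The highest wrist reading was about 12.9 N, so the 12 N pin limit was not approached.

**Last checks:**
- **Stick:** nose about 37 mm before the mouth and blade top at 21 mm, which is flat on the bed.
- **Bar:** the pictures show its front still against the pin, within a pixel (about 3 mm) of where it was when pressed. The pin force after I withdrew the stick could not be measured; it rests on the roller's drag holding the bar.
- **Gripper:** clear of everything, with no force on the wrist.
- **Hammer, wrench and tin:** the arm stayed clear of them by plan, but I did not measure them again at the end.

Two small things did not go to plan. The first set of moves was refused because keys were missing, and nothing moved. One approach stopped about 30 mm too far forward, above the bar, and I corrected it before lowering. All other measurements agreed to 1–3 mm.

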